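# Load a crooked microplate into the plate reader

## Task

The 96-well microplate has been set down crooked on the plate reader's slide-out carrier. Straighten it where it lies, pushing its near left corner towards the reader while its far right corner bears on the right-hand locating peg of the carrier; then swing the little retaining arm shut so that its roller holds the plate fully back against the rear stops, and only then push the carrier fully home into the reader. Keep the plate flat on the carrier (do not lift or tip it) and leave the things lying around where they are.

Things in the scene. Friction and masses are not known exactly. Their poses are not given: they have to be found in the camera images.
- reader: White bench-top plate reader, 250 wide, 235 deep, 137 mm high, fixed. Origin on the worktop below the middle of its front face; x points into the reader, y to its left as seen from the robot, z up ('reader axes'). The carrier runs in a slot in the front (164 wide, 16 to 65 mm above the worktop). The front is 95 mm high; the console and hood behind it rise to 137 mm.
- carrier (a joint): Slide of the dark metal carrier along the reader's x, in m: 0 = all the way out (as at the start), 0.125 = fully home (hard stop). Stays where left; friction about 6 N. It is a tray 152 mm wide, flat top 30 mm above the worktop, and carries the nest, the arm and the plate; fully out it reaches 185 mm out of the reader's face, fully home its front part still sticks out 60 mm.
- carrier_front (a point): Middle of the carrier's folded front edge, on its outer face, 19 mm above the worktop; moves with the carrier. The edge is upright, 152 wide, from 8 to 30 mm above the worktop, and faces the reader's -x: push here to send the carrier home.
- nest_corner (a point): Where the far right corner of the seated plate belongs, on the carrier's top (30 mm above the worktop); moves with the carrier; reader axes. Two aluminium rear stops (8 high, 30 long, centred 19 and 109 mm to the left) have their faces on x = 0. A seated plate lies against both, its right end on the right peg or up to 2 mm from it, and covers x = -85.5 to 0, y = 0 to 127.8 mm of this frame.
- peg (a point): Top centre of the steel locating peg at the right end of the plate's place, 8 mm thick, 10 mm high; centre 16 mm nearer (-x) and 4 mm to the right (-y) of nest_corner. A like peg at the left end (133.8 mm further left, as near) leaves the seated plate 2 mm of play.
- microplate: White 96-well microplate, 127.8 x 85.5 x 14.4 mm, 0.08 to 0.18 kg, loose. Origin at the underside of its far right corner, by the peg; it covers x = -85.5 to 0, y = 0 to 127.8 mm, z up. At the start the origin is within 8 mm of nest_corner and it is turned 0.20 to 0.34 rad anticlockwise from the reader axes: its near left corner (x -85.5, y 127.8) stands out towards the robot.
- plate_corner (a point): The near left corner of the microplate at its upper edge, 14 mm above the carrier. While the near long side is pushed close to this corner the plate turns clockwise about the peg; its far right corner may creep a few mm off the rear stop, and closing the arm (or a nudge on the near side) sends it back.
- clip (a joint): Hinge of the retaining arm at the carrier's near right, in rad: 0 = open, arm points along the reader's -x; grows as it closes (clockwise from above); 1.88 = shut (end stop): the arm points to the reader's left and 0.31 rad inwards, its roller on the near long side of the seated plate 39 mm from the plate's right end. Starts at 0 to 0.5; stays where left, about 1 N at the knob moves it.
- clip_pivot (a point): Hinge axis of the retaining arm at the carrier's top, 105.5 mm nearer (-x) and 5 mm to the right (-y) of nest_corner; moves with the carrier.
- clip_knob (a point): Top of the red knob at the arm's free end, 46 mm from clip_pivot, 51.5 mm above the worktop. Knob 11 mm thick, 12 high; under it a black rubber roller 12 mm thick, 8 high. The arm is 9 wide, its underside 3.5 and its upper face 9.5 mm above the carrier's top. Push the knob or the arm from outside to swing it. The arm cannot shut while the plate is crooked.
- bottle: 100 ml lab bottle with blue cap, 56 mm thick, 105 high, to the left; leave it alone. Origin at the centre of its underside.
- tape: Roll of green label tape, 45 mm, 19 high, to the right; leave it alone. Origin at the centre of its underside.
- marker: White marker pen with black cap, 138 long, 15 mm thick, lying to the left in front; leave it alone. Origin under its middle.
- petri: Petri dish, 89 mm across, 14 high, on the left; leave it alone. Origin at the centre of its underside.
Things that resemble listed ones, but are neither listed nor needed, are in the scene too. Leave any blue look-alike of the microplate alone.

How it is judged:
By the outcome, as a careful person would: the job done as asked, in the order asked, and still so for the second after the job is handed in, with the robot touching nothing.
It also fails if it takes over 58 s, if anything falls off the work surface, if the arm or the gripper's body presses on something with over 40 N, if the wrist force passes 120 N, or if a joint passes its speed limit or range.

## Robot

A 7-joint arm with a two-finger parallel gripper is mounted at the origin on a cart in front of the work surface, level with it; the furniture and walls round the work are solid. World frame = base frame: x ahead of the robot, y to its left, z up, the work surface at z = 0. Lengths are in m, angles in degrees, forces in N, time in s.
With the tool pointing down it reaches from about 0.4 to 0.85 m from the base axis. Payload 10.4 kg.
Tool frame: the origin (TCP) lies at the very end of the fingers, on their centre line; the grasp point (between the pads) lies 19 mm behind it; z points along the fingers, y is the line along which they close (so a half turn about z gives the same grasp; the last joint's range is limited). The gripper opens to 85 mm and grips with 20 to 120 N. Pads are 22 mm wide; open, the fingers measure 114 mm over their backs; the gripper's body (76 mm by 85 mm) begins 54 mm behind the grasp point. The pads swing forward as they close: fully open they stand 13 mm farther back than shut.
Start: joints at [64.824, 19.034, -3.707, 83.658, 1.238, 77.344, -5.071], TCP at [0.253, -0.572, 0.195] pointing down, gripper open.
Joint ranges: [-148.97, 148.97], [-28.65, 121.19], [-84.17, 76.75], [9.2, 138.47], [-72.65, 252.65], [3.7, 117.97], [-149.18, 149.18]. Speed limits (degrees/s): [127.2, 127.2, 159.86, 159.86, 180, 180, 180].

## Interface

Orientations are given as [roll, pitch, yaw] about the fixed x, y, z axes, in that order (R = Rz(yaw) Ry(pitch) Rx(roll)).
In Python, from station import movep, move_straight, movej, set_gripper, pause, solve_ik, get_state, camera, calibration, Unreachable, job_done gives the robot as it stands. The module is installed in compiled form; this text tells all that it offers. Calls block until the motion is done:
- movep(position, orientation): joint-space move of the TCP to a pose.
- move_straight(position, frame=None, speed=0.15, max_force=None): straight line of the TCP; frame=None keeps the orientation; speed is the mean speed in m/s. With max_force (N) it stops when the force on the tool has changed by that much, and returns True; else False.
- movej(angles): joint-space move.
- set_gripper(opening, effort=None): finger opening in m; effort is the grip in N (None keeps the last); returns when the fingers have stopped.
- pause(seconds).
- solve_ik(position, orientation): joint angles nearest the present ones, or None.
- get_state(): the state.
- camera(name): name is "scene" or "side" or "wrist"; returns the picture (400x640x3 uint8, blue, green, red); there is no depth.
- calibration(name): a dict with "vertical_fov" (degrees; the focal length in pixels is half the picture's height over the tangent of half this angle, whatever the lens; pixels are square), "cx", "cy" (the principal point, pixels), "R" (3x3) and "t" (3): a world point X has camera coordinates R X + t. Camera axes: x right, y down, z forward; pixel columns grow to the right and rows downward; lengths in m; the calibration is good to about 2 mm. The wrist camera is an equidistant fisheye: a pixel r from the principal point sees the ray r / f radians off the axis. A picture is of the moment at which its call begins: read the wrist's pose just before it. calibration takes no time and is no camera call; for the wrist camera it gives the pose at the moment of the call.
A pose or a line that the arm cannot do raises Unreachable and nothing moves.
- job_done(): hands the job in; it is judged then, once.
The state is a dict: "time_s": time; "qpos": joint angles; "qvel": joint speeds; "joint_torque": joint torques, N m; "tcp_pos": TCP position; "orientation": TCP orientation; "contact_force": force on the tool from outside, world axes, zero at the start; "ft_torque": the same for the moment, N m; "grip_width": finger opening in m; "gripper_force": force on a finger pad.
Only numpy, scipy, OpenCV 4.12 (cv2) and the standard library are available. Lean on these libraries where they do the work, as an engineer would, in place of code of your own. Each camera call takes 0.05 s, during which the arm holds its last target. There are 200 camera calls.

## Working session

There is one attempt and no reset: what is moved stays moved. The work goes in short steps, each a Python script; the robot and the scene stay as the last script left them, time stands still between calls to the robot, and variables do not carry over. Pictures are saved under pics/ and viewed, at most 10 in all, crops included, and the job is handed in when it is done.

```bash
mkdir -p pics; python3 - <<'E'
from station import *
import cv2
for n in("scene","side"):
    cv2.imwrite(f"pics/{n}0.png",camera(n)); c=calibration(n); print(n,c)
s=get_state(); print(s["time_s"],s["tcp_pos"],s["orientation"],s["grip_width"])
E
```

```text
scene {'vertical_fov': 55.318143330400375, 'cx': 324.38080311497623, 'cy': 201.85198627552472, 'R': array([[ 0.48440672, -0.87473733, -0.01359166],
       [-0.45072952, -0.23622657, -0.86083675],
       [ 0.74979533,  0.42312127, -0.50869968]]), 't': array([-0.17125657,  0.33518754,  0.67485531])}
side {'vertical_fov': 46.320443043290815, 'cx': 319.455684897131, 'cy': 193.48151319399767, 'R': array([[-0.9822579 , -0.18752369, -0.00207075],
       [-0.09721569,  0.51860073, -0.84947183],
       [ 0.16036998, -0.83419911, -0.52762991]]), 't': array([0.56423464, 0.04242526, 1.43893967])}
0.1 [ 0.25286369 -0.57115331  0.19412554] [-1.79929620e+02  1.86101820e-03  2.38797011e+01] 0.08558952848401409
```

View pics/scene0.png

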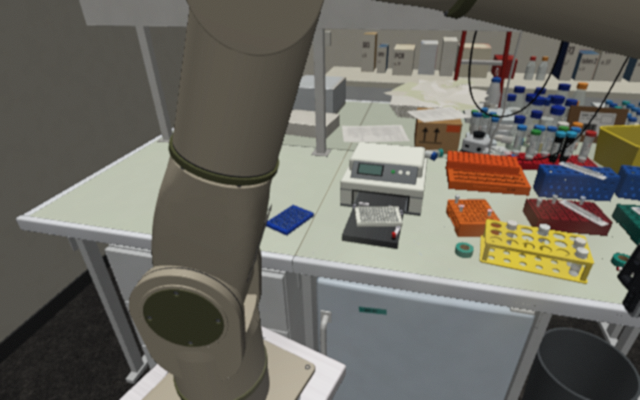

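View pics/side0.png

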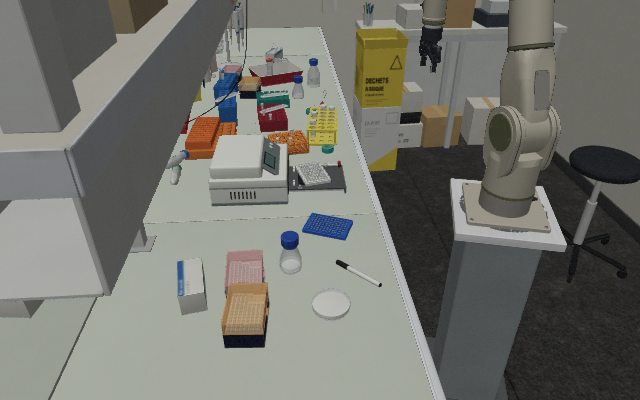

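The scene shows the white plate on its dark carrier at scene (378,215) and side (313,174). The red knob is at scene (397,232), side (340,163). Possible mix-ups are the blue look-alike at scene (290,220), side (328,226), and the pink and orange tip racks at side (245,270) and (245,315). The white plate on the carrier is the right one. Next I'll look at it up close with the wrist camera.

```bash
cat > h.py <<'E'
from station import *
import cv2, numpy as np
def ray(c,u,v,fish=False):
    f=200/np.tan(np.radians(c["vertical_fov"]/2)); x,y=u-c["cx"],v-c["cy"]
    if fish:
        r=np.hypot(x,y)+1e-9; a=r/f; d=np.array([np.sin(a)*x/r,np.sin(a)*y/r,np.cos(a)])
    else: d=np.array([x/f,y/f,1.])
    R=np.array(c["R"]); return -R.T@np.array(c["t"]), R.T@d
def onz(c,u,v,z,fish=False):
    o,d=ray(c,u,v,fish); return o+d*(z-o[2])/d[2]
def proj(c,X,fish=False):
    f=200/np.tan(np.radians(c["vertical_fov"]/2)); p=np.array(c["R"])@np.array(X)+np.array(c["t"])
    if fish:
        r=np.hypot(p[0],p[1])+1e-9; a=np.arctan2(r,p[2]); return np.array([c["cx"]+f*a*p[0]/r,c["cy"]+f*a*p[1]/r])
    return np.array([c["cx"]+f*p[0]/p[2],c["cy"]+f*p[1]/p[2]])
E
python3 - <<'E'
from h import *
np.set_printoptions(precision=4,suppress=True)
cs,cd=calibration("scene"),calibration("side")
print("plate",onz(cs,378,215,.044),onz(cd,313,174,.044))
print("knob",onz(cs,397,232,.05),onz(cd,340,163,.05))
print("carrier front corners",onz(cs,343,240,.03),onz(cs,392,247,.03),onz(cd,345,190,.03))
c=calibration("wrist");print(c, get_state()["tcp_pos"], -c["R"].T@c["t"])
for im,n,(a,b,x,y) in ((cv2.imread("pics/scene0.png"),"s",(140,260,330,440)),(cv2.imread("pics/side0.png"),"d",(125,215,200,355))):
    cv2.imwrite(f"pics/{n}c.png",cv2.resize(im[a:b,x:y],None,fx=5,fy=5,interpolation=2))
E
```

```text
plate [ 0.5976 -0.0396  0.044 ] [ 0.5997 -0.0202  0.044 ]
knob [ 0.5347 -0.1181  0.05  ] [ 0.5228 -0.1006  0.05  ]
carrier front corners [0.4614 0.0031 0.03  ] [ 0.4932 -0.1213  0.03  ] [0.4855 0.0372 0.03  ]
{'vertical_fov': 65.70646984690485, 'cx': 314.09297924221875, 'cy': 200.09589823699653, 'R': array([[ 0.4046, -0.9145, -0.0012],
       [-0.8808, -0.3901,  0.2682],
       [-0.2457, -0.1075, -0.9634]]), 't': array([-0.6249, -0.0357,  0.3783])} [ 0.2529 -0.5712  0.1941] [ 0.3144 -0.5447  0.3732]
```

View pics/sc.png

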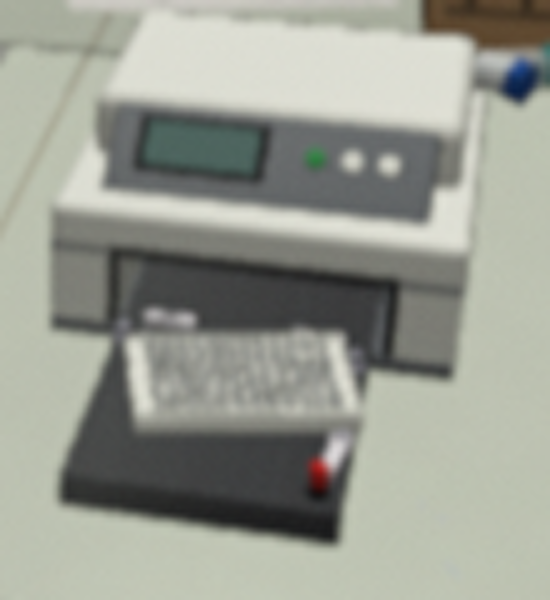

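The crop confirms it: the white plate lies crooked on the carrier, the red knob is at crop (318,475), and the arm is open.

```bash
python3 - <<'E'
from h import *
set_gripper(0.0)
movep([0.47,-0.08,0.25],[180,0,14.5])
c=calibration("wrist"); im=camera("wrist"); np.save("w1.npy",im); import pickle; pickle.dump(c,open("w1.pkl","wb"))
cv2.imwrite("pics/w1.png",cv2.resize(im,(800,500),interpolation=2))
s=get_state();print(s["time_s"],s["tcp_pos"],s["orientation"],s["grip_width"])
E
```

```text
2.8667 [ 0.46993704 -0.08102073  0.24981841] [-1.79987129e+02  1.42023472e-02  1.44064358e+01] 0.00011512564337701374
```

View pics/w1.png

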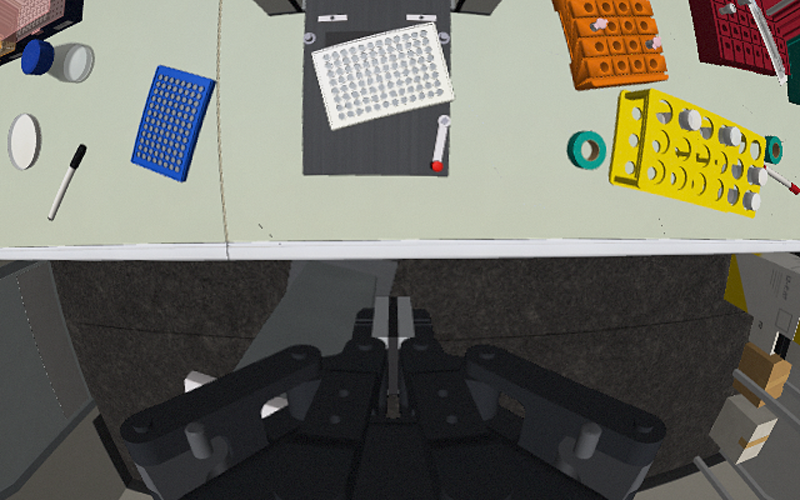

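The wrist view at 800x500 shows the crooked plate with corners near (312,55), (332,129), (453,100) and (435,23). The pegs are at (310,38) and (443,37), the pivot at (443,122), the knob at (437,166), and the carrier's front edge runs from (304,175) to (449,176). I'll move nearer for one precise view.

```bash
python3 - <<'E'
from h import *
np.set_printoptions(precision=4,suppress=True)
import pickle
c=pickle.load(open("w1.pkl","rb"))
for n,u,v,z in [("fl",304,175,.03),("fr",449,176,.03),("pegL",310,38,.04),("pegR",443,37,.04),("piv",443,122,.04),("knob",437,164,.0515),("pNL",332,129,.044),("pNR",453,100,.044),("pFR",435,23,.044),("pFL",312,55,.044)]:
    print(n,onz(c,u*.8,v*.8,z,True))
move_straight([0.53,-0.06,0.19],speed=.2)
c=calibration("wrist"); im=camera("wrist"); np.save("w2.npy",im); pickle.dump(c,open("w2.pkl","wb"))
cv2.imwrite("pics/w2.png",cv2.resize(im[0:260,150:500],(800,594),interpolation=2))
s=get_state();print(s["time_s"],s["tcp_pos"],s["orientation"])
E
```

```text
fl [0.4833 0.0173 0.03  ]
fr [ 0.519  -0.1294  0.03  ]
pegL [0.6244 0.0439 0.04  ]
pegR [ 0.6567 -0.0858  0.04  ]
piv [ 0.5706 -0.1076  0.04  ]
knob [ 0.5282 -0.1114  0.0515]
pNL [ 0.5365 -0.0029  0.044 ]
pNR [ 0.5945 -0.1111  0.044 ]
pFR [ 0.6679 -0.0743  0.044 ]
pFL [0.6062 0.0359 0.044 ]
3.5 [ 0.5299 -0.0606  0.1909] [179.9694  -0.0351  14.4629]
```

View pics/w2.png

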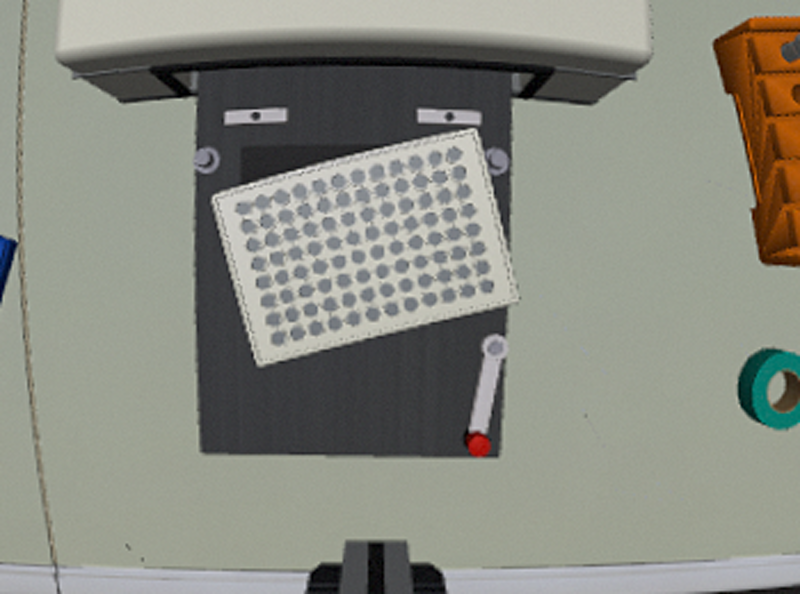

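The close crop (2.286x, offset column 150) shows:
- Pegs at (206,157) and (497,158), pivot at (495,346), knob at (478,442).
- Front edge from (203,453) to (499,457).
- Plate corners at NL (261,366), NR (518,299), FR (476,128) and FL (212,197).

```bash
cat >> h.py <<'E'
def fit(A,B):
    A,B=np.array(A,float),np.array(B,float); a,b=A.mean(0),B.mean(0); P,Q=A-a,B-b
    th=np.arctan2((P[:,0]*Q[:,1]-P[:,1]*Q[:,0]).sum(),(P*Q).sum()); R=np.array([[np.cos(th),-np.sin(th)],[np.sin(th),np.cos(th)]])
    return th,b-R@a,R,(A-a)@R.T+b-B
E
python3 - <<'E'
from h import *
np.set_printoptions(precision=4,suppress=True)
import pickle,json
c=pickle.load(open("w2.pkl","rb"))
g=lambda x,y,z:onz(c,150+x/2.2857,y/2.2846,z,True)[:2]
W=dict(pl=g(206,157,.04),pr=g(497,158,.04),pv=g(495,346,.04),sl=g(256,123,.038),sr=g(449,124,.038),fl=g(203,453,.03),fr=g(499,457,.03),k=g(478,441,.0515))
P=[g(*p,.0444) for p in [(261,366),(518,299),(476,128),(212,197)]]
th,t,R,res=fit([(-.016,.1298),(-.016,-.004),(-.1055,-.005),(0,.109),(0,.019)],[W[k] for k in("pl","pr","pv","sl","sr")])
print("nest",t,np.degrees(th),res)
for k in W: print(k,W[k],(W[k]-t)@R)
tp,pt,_,r2=fit([(-.0855,.1278),(-.0855,0),(0,0),(0,.1278)],P)
print("plate in nest",(pt-t)@R,tp-th,r2); print((np.array(P)-t)@R)
d=(W["k"]-W["pv"])@R; print("clip",np.arctan2(d[1],-d[0]),np.linalg.norm(d))
json.dump(dict(t=t.tolist(),th=th),open("nest.json","w"))
E
```

```text
nest [ 0.6735 -0.0782] 13.764425302242655 [[ 0.0003 -0.0013]
 [ 0.0001 -0.0002]
 [-0.0005 -0.    ]
 [-0.0001  0.001 ]
 [ 0.0003  0.0006]]
pl [0.6268 0.0454] [-0.0159  0.1312]
pr [ 0.6588 -0.0857] [-0.0161 -0.0038]
pv [ 0.5727 -0.1082] [-0.105  -0.0051]
sl [0.6477 0.0266] [-0.0001  0.108 ]
sr [ 0.6687 -0.0603] [-0.0004  0.0185]
fl [0.4836 0.0172] [-0.1617  0.1379]
fr [ 0.5189 -0.1281] [-0.162  -0.0117]
k [ 0.5287 -0.1108] [-0.1484  0.0028]
plate in nest [-0.0009  0.0058] 0.26921285471785483 [[-0.0023  0.0012]
 [-0.0005 -0.0028]
 [ 0.0023 -0.0005]
 [ 0.0005  0.0021]]
[[-0.1153  0.1045]
 [-0.0821 -0.0144]
 [-0.003   0.0068]
 [-0.0358  0.127 ]]
clip 0.17997014995815944 0.04413401345158543
```

```bash
cat >> h.py <<'E'
import json
N=json.load(open("nest.json")); T=np.array(N["t"]); TH=N["th"]; RN=np.array([[np.cos(TH),-np.sin(TH)],[np.sin(TH),np.cos(TH)]])
def w(x,y,z): return [*(T+RN@np.array([x,y])),z]
def nst():
    s=get_state(); p=s["tcp_pos"]; f=s["contact_force"]; return np.round([*(1000*((p[:2]-T)@RN)),1000*p[2]],1),np.round(RN.T@f[:2],2),round(f[2],2),s["time_s"]
ORI=[180,0,np.degrees(TH)]
E
python3 - <<'E'
from h import *
np.set_printoptions(suppress=True)
movep(w(-.150,.098,.10),ORI); print(nst())
print(move_straight(w(-.150,.098,.035),speed=.08,max_force=5),nst())
print(move_straight(w(-.120,.098,.035),speed=.03,max_force=4),nst())
for x in(-.112,-.105,-.0985,-.0955):
    r=move_straight(w(x,.098,.035),speed=.02,max_force=3.5); print(r,nst())
    if r: break
im=camera("wrist"); cv2.imwrite("pics/w3.png",cv2.resize(im[0:300,120:520],(800,600),interpolation=2))
E
```

```text
(array([-149.8,   97.2,  101.2]), array([0.83, 0.  ]), np.float64(0.73), 3.9917)
False (array([-149.6,   98. ,   35.4]), array([-0.44, -0.58]), np.float64(0.65), 4.95)
False (array([-120.2,   98. ,   35. ]), array([ 0.28, -0.32]), np.float64(0.08), 6.1)
False (array([-112. ,   98.1,   34.9]), array([-0.2 ,  0.09]), np.float64(-0.14), 6.65)
False (array([-105. ,   98.1,   34.9]), array([-0.61,  0.14]), np.float64(-0.35), 7.15)
False (array([-98.5,  98.1,  34.9]), array([-0.4 , -0.07]), np.float64(-0.81), 7.625)
False (array([-95.4,  98. ,  35. ]), array([-0.67,  0.4 ]), np.float64(-0.21), 7.925)
```

View pics/w3.png

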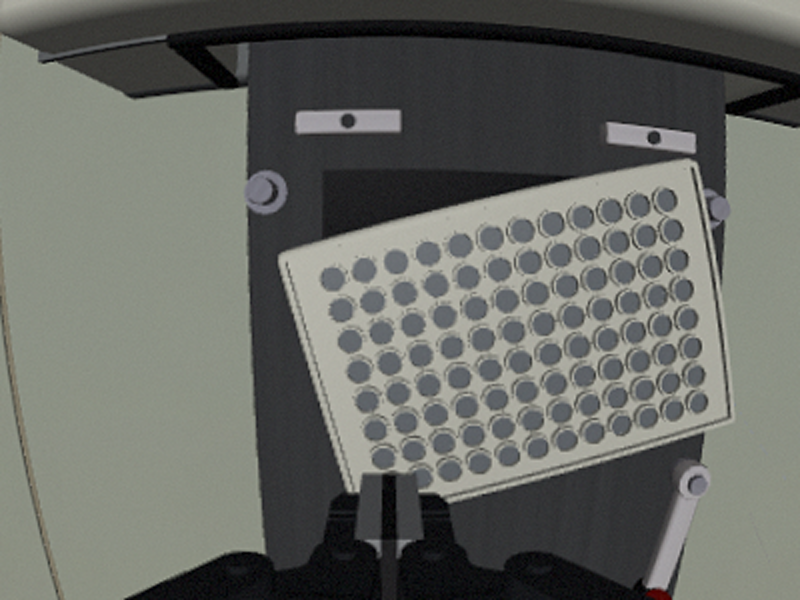

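The finger (390,480) is at the near-left corner, but the plate still looks turned by about 0.28 rad. I'll measure where things are now.

```bash
python3 - <<'E'
from h import *
np.set_printoptions(precision=4,suppress=True)
c=calibration("wrist"); s=get_state()
g=lambda x,y,z:(onz(c,120+x/2,y/2,z,True)[:2]-T)@RN
for n,x,y,z in[("pl",260,190,.04),("pr",722,210,.04),("pv",696,484,.04),("sl",348,132,.038),("sr",652,150,.038),("FL",280,257,.0444),("FR",695,161,.0444),("NR",733,420,.0444),("NL",352,490,.0444)]: print(n,g(x,y,z))
print(proj(c,s["tcp_pos"],True),"tip px in crop",(proj(c,s["tcp_pos"],True)-[120,0])*2)
print(nst(),s["orientation"])
E
```

```text
pl [-0.0157  0.1333]
pr [-0.0165 -0.0048]
pv [-0.106  -0.0056]
sl [0.0004 0.1086]
sr [-0.0004  0.0191]
FL [-0.0349  0.1271]
FR [-0.0031  0.0076]
NR [-0.0823 -0.0134]
NL [-0.1035  0.1082]
[313.0715 226.9191] tip px in crop [386.1429 453.8382]
(array([-95.5,  98. ,  35. ]), array([-0.34, -0.54]), np.float64(-0.09), 7.975) [-179.9981    0.0002   13.7662]
```

```bash
python3 - <<'E'
from h import *
np.set_printoptions(precision=1,suppress=True)
c=calibration("wrist"); im=camera("wrist")
q=lambda x,y,z:(proj(c,w(x,y,z),True)-[120,0])*2
for z in(.035,.044,.05,.06):
    for dx in(0,.006,.011): print(z,dx,q(-.0955+dx,.098,z))
print("NL expected",q(-.1165,.105,.0444), "pl bottom",q(-.016,.1298,.03),"top",q(-.016,.1298,.04))
print(get_state()["grip_width"])
cv2.imwrite("pics/w4.png",cv2.resize(im[200:290,250:370],(800,600),interpolation=2))
cv2.imwrite("pics/s4.png",cv2.resize(camera("side")[120:220,270:370],(600,600),interpolation=2))
E
```

```text
0.035 0 [386.2 453.9]
0.035 0.006 [386.2 435.6]
0.035 0.011 [386.1 419.9]
0.044 0 [386.1 464.6]
0.044 0.006 [386.1 445.5]
0.044 0.011 [386.  429.2]
0.05 0 [386.  472.3]
0.05 0.006 [386.  452.7]
0.05 0.011 [386.  435.9]
0.06 0 [385.9 486.3]
0.06 0.006 [385.9 465.7]
0.06 0.011 [385.9 448.1]
NL expected [363.4 528.4] pl bottom [278.3 192.5] top [272.2 190.3]
-0.00019303133467333598
```

View pics/w4.png

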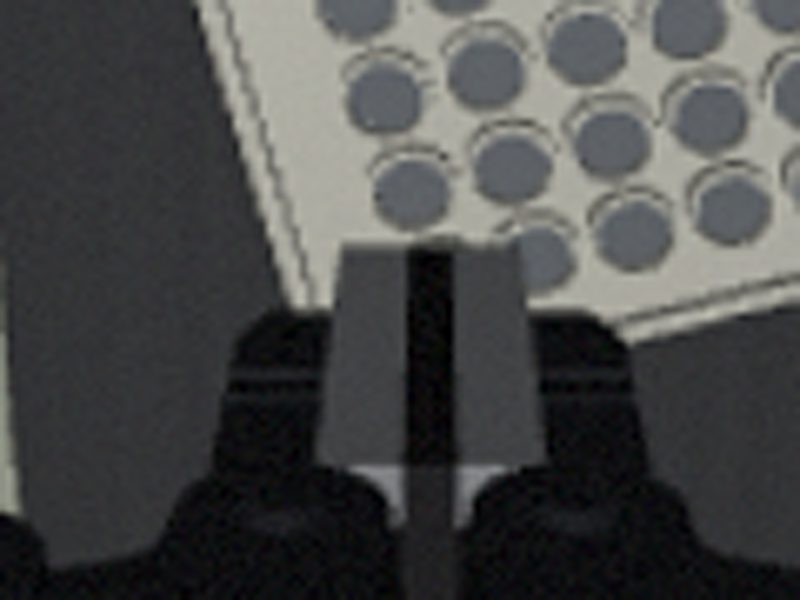

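View pics/s4.png

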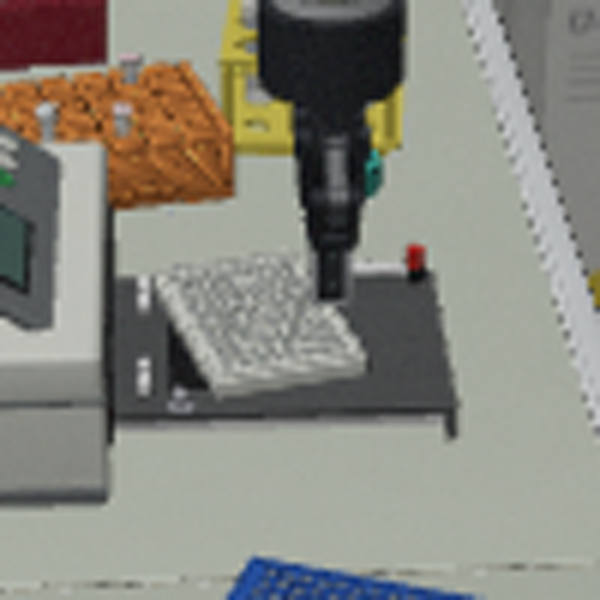

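Both views show the finger above the plate's corner, not beside it. The plate hasn't moved, and the true tip is higher than the TCP reading implies. I'll measure the tip height from the side view.

```bash
python3 - <<'E'
from h import *
np.set_printoptions(precision=4,suppress=True)
c=calibration("side"); p=get_state()["tcp_pos"]
for z in (.035,.045,.055,.065,.075): print(z,(proj(c,[p[0],p[1],z])-[270,120])*6)
# known landmarks in side crop: left peg, right stop etc.
for n,a in dict(pegL=(-.016,.1298,.04),knob=(-.1487,.0028,.0515),fl=(-.162,.138,.03),fr=(-.162,-.012,.03),plNLtop=(-.1165,.105,.0444),FL=(-.0355,.127,.0444)).items(): print(n,(proj(c,w(*a))-[270,120])*6)
E
```

```text
0.035 [329.6473 358.5192]
0.045 [329.7239 342.4439]
0.055 [329.801  326.2557]
0.065 [329.8786 309.9536]
0.075 [329.9568 293.5363]
pegL [183.0573 384.7042]
knob [413.085 246.35 ]
fl [459.4462 401.0815]
fr [433.1635 266.8273]
plNLtop [369.5087 348.8095]
FL [219.6824 373.8057]
```

The side view puts the tip at about z = 0.07, roughly 30 mm above the reported TCP. I'll back off and touch the carrier gently to calibrate it.

```bash
python3 - <<'E'
from h import *
move_straight(w(-.147,.100,.036),speed=.06); print(nst())
r=move_straight(w(-.147,.100,-.012),speed=.02,max_force=3); print(r,nst(),get_state()["grip_width"])
im=camera("wrist"); np.save("w5.npy",im)
cv2.imwrite("pics/w5.png",np.vstack([cv2.resize(im[0:270,120:480],(800,600),interpolation=2)]))
E
```

```text
(array([-146.6,  100. ,   36.1]), array([ 0.6 , -0.42]), np.float64(-0.54), 9.0833)
True (array([-147. ,  100. ,   -6.4]), array([-1.37, -0.28]), np.float64(6.18), 10.95) -7.455080206467514e-05
```

View pics/w5.png

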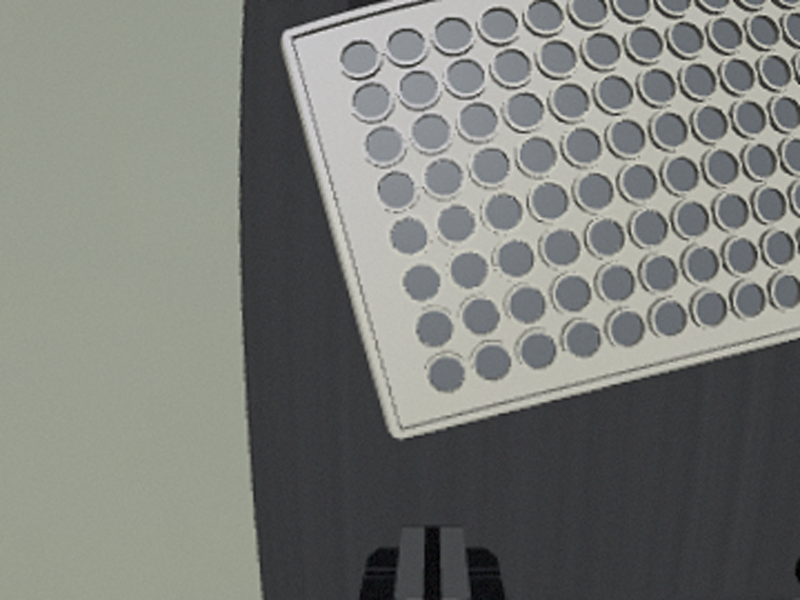

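Contact came at TCP z = -6.5 mm, so the real tip sits about 36.5 mm above the reported TCP, which matches the views. The near-left corner shows at (400,435), untouched. Now the push, with the corrected height.

```bash
cat >> h.py <<'E'
OFF=-.0365
def tip(x,y,z,**k): return move_straight(w(x,y,z+OFF),**k)
def shot(n,y0,y1,x0,x1,cam="wrist"):
    im=camera(cam)[y0:y1,x0:x1]; k=min(800/(x1-x0),600/(y1-y0)); cv2.imwrite(f"pics/{n}.png",cv2.resize(im,None,fx=k,fy=k,interpolation=2)); print("scale",k)
E
python3 - <<'E'
from h import *
tip(-.147,.1,.0345,speed=.03); print(nst())
tip(-.132,.1,.0345,speed=.05); print(nst())
for x in(-.122,-.112,-.105,-.0995,-.0965):
    r=tip(x,.1,.0345,speed=.025,max_force=4); print(r,nst())
    if r: break
for z in(-.0165,-.02,-.025): print(z,solve_ik(w(-.18,.07,z),ORI) is not None)
import pickle; pickle.dump(calibration("wrist"),open("w6.pkl","wb")); shot("w6",0,270,130,490)
E
```

```text
(array([-146.9,   99.9,   -1.8]), array([-0.36,  0.79]), np.float64(0.02), 11.3167)
(array([-131.8,  100.3,   -2.2]), array([1.02, 0.28]), np.float64(-0.63), 11.7667)
False (array([-122. ,  100.1,   -2. ]), array([0.06, 1.15]), np.float64(-0.28), 12.3167)
False (array([-111.8,  100. ,   -2. ]), array([ 0.71, -0.01]), np.float64(-0.12), 12.8667)
False (array([-104.8,  100. ,   -2. ]), array([0.4 , 0.34]), np.float64(-0.37), 13.3)
False (array([-99.2, 100. ,  -2. ]), array([-0.39,  0.33]), np.float64(-0.17), 13.6667)
False (array([-96.3, 100. ,  -2. ]), array([-0.44, -0.48]), np.float64(-0.51), 13.9333)
-0.0165 True
-0.02 True
-0.025 True
scale 2.2222222222222223
```

View pics/w6.png

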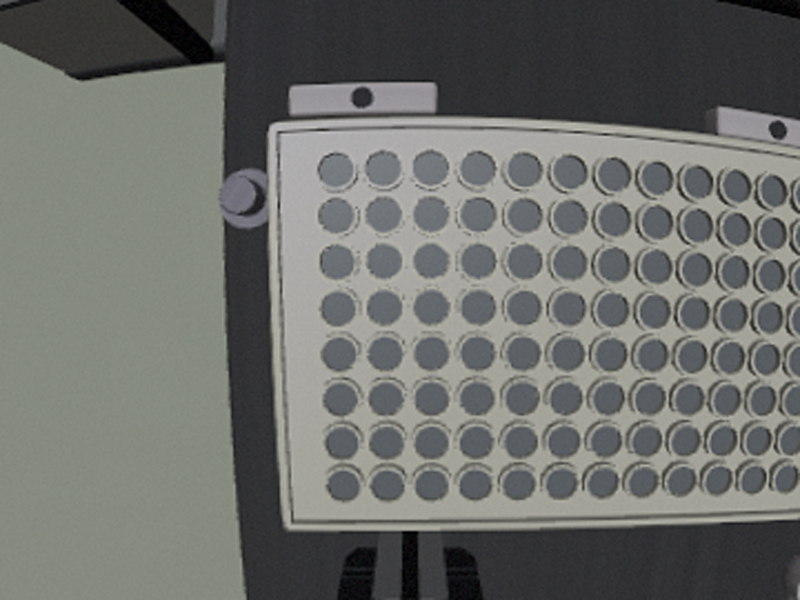

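Plate now looks almost straight: far edge (275,122) is at the left stop, and the left end is clear of the left peg (243,195). My ten views are used up, so from here I check by numbers only. Next I'll seat it gently, nudge the middle, then look from above.

```bash
cat >> h.py <<'E'
def look():
    movep(w(-.135,.05,.19),ORI)
    c=calibration("wrist"); im=camera("wrist")
    hsv=cv2.cvtColor(im,cv2.COLOR_BGR2HSV)
    v,u=np.nonzero(((hsv[...,0]<8)|(hsv[...,0]>172))&(hsv[...,1]>160)&(hsv[...,2]>90))
    P=np.array([(onz(c,a,b,.0515,True)[:2]-T)@RN for a,b in zip(u,v)]); P=P[(P[:,0]>-.18)&(P[:,0]<-.07)&(P[:,1]>-.03)&(P[:,1]<.07)]
    k=P.mean(0); d=k-[-.1055,-.005]; print("knob",k.round(4),len(P),"clip",round(np.arctan2(d[1],-d[0]),3),"r",round(np.hypot(*d),4))
    # rectified plan of the plate's top plane, 0.5 mm/px
    xs=np.arange(-.13,.03,.0005); ys=np.arange(-.03,.15,.0005)
    m=np.array([[proj(c,w(x,y,.0444),True) for y in ys] for x in xs]).astype(np.float32)
    g=cv2.remap(cv2.cvtColor(im,cv2.COLOR_BGR2GRAY),m[...,0],m[...,1],cv2.INTER_LINEAR)
    np.save("plan.npy",g)
    E=[]
    for y in np.arange(.055,.118,.003):
        col=g[:,int(round((y+.03)/.0005))]; i=np.nonzero(col>140)[0]; i=i[i>20]
        if len(i): E.append((y,xs[i[0]]))
    E=np.array(E); p=np.polyfit(E[:,0],E[:,1],1); r=E[:,1]-np.polyval(p,E[:,0]); print("near edge: slope",p[0].round(4),"x at y0/.0639/.1278",np.polyval(p,[0,.0639,.1278]).round(4),"res",abs(r).max().round(4))
    for x in(-.06,-.05,-.04):
        i=np.nonzero(g[int(round((x+.13)/.0005))]>140)[0]; print("ends y at",x,ys[i[0]].round(4),ys[i[-1]].round(4))
    print("t",get_state()["time_s"])
E
python3 - <<'E'
from h import *
for x in(-.0955,-.0945):
    r=tip(x,.1,.0345,speed=.01,max_force=3); print(r,nst())
    if r: break
tip(-.115,.1,.0345,speed=.06); tip(-.115,.05,.0345,speed=.08)
for x in(-.0985,-.0965,-.0955,-.0945):
    r=tip(x,.05,.0345,speed=.015,max_force=3); print(r,nst())
    if r: break
tip(-.12,.05,.0345,speed=.06); tip(-.12,.05,.09,speed=.15)
look()
E
```

```text
False (array([-95.5, 100. ,  -2. ]), array([-0.18,  0.21]), np.float64(0.08), 14.2333)
False (array([-95.1, 100.1,  -2.1]), array([-4.45,  0.87]), np.float64(3.4), 14.4833)
False (array([-98.6,  50. ,  -2. ]), array([0.26, 0.28]), np.float64(0.65), 17.0)
False (array([-96.4,  50. ,  -2. ]), array([-1.36, -0.01]), np.float64(0.27), 17.2833)
False (array([-95.5,  50. ,  -2. ]), array([ 0.3 , -0.17]), np.float64(0.18), 17.5333)
False (array([-95. ,  50. ,  -2.1]), array([-3.66,  0.54]), np.float64(1.78), 17.7833)
knob [-0.1498  0.0026] 77 clip 0.169 r 0.0449
near edge: slope 0.0095 x at y0/.0639/.1278 [-0.0846 -0.084  -0.0834] res 0.0005
ends y at -0.06 -0.03 0.1495
ends y at -0.05 -0.03 0.1495
ends y at -0.04 -0.03 0.1495
t 19.5333
```

The plate met the stops at the same x from both pushing spots, so it is square. Now the retaining arm.

```bash
python3 - <<'E'
from h import *
hx,hy,rk=.011,.009,.006
def tc(a):
    r=np.array([-np.cos(a),np.sin(a)]); t=np.array([np.sin(a),np.cos(a)]); k=np.array([-.1055,-.005])+.046*r
    from scipy.optimize import brentq
    sd=lambda d: np.hypot(*np.maximum(np.abs(d*t)-[hx,hy],0))-rk if (np.abs(d*t)>[hx,hy]).any() else -1
    return k-brentq(sd,0,.05)*t
p=tc(.17)
movep(w(p[0],p[1]-.02,.09+OFF),ORI); print(move_straight(w(p[0],p[1]-.02,.037+OFF),speed=.08,max_force=5),nst())
tip(*tc(.1),.037,speed=.05)
for a in np.arange(.2,1.76,.12):
    q=tc(a); r=tip(*q,.037,speed=.04,max_force=6); print(round(a,2),r,*nst()[:3])
    if r: break
else:
  for a in(1.8,1.88,1.93,1.98):
    r=tip(*tc(a),.037,speed=.015,max_force=3.5); print(a,r,*nst()[:3])
    if r: break
q=nst()[0]/1000
tip(q[0]-.02,q[1],.037,speed=.06); tip(q[0]-.02,q[1],.1,speed=.15)
look()
E
```

```text
False (array([-153.1,  -32.3,    0.7]), array([ 0.11, -0.17]), np.float64(0.17), 21.025)
0.2 False [-153.6  -10.7    0.5] [1.18 0.11] -0.2
0.32 False [-154.2   -5.2    0.5] [ 0.3  -0.32] 0.52
0.44 False [-154.2    0.     0.5] [-0.14 -1.  ] 0.24
0.56 False [-153.9    4.9    0.4] [-0.14  0.05] 0.12
0.68 False [-153.3    9.5    0.5] [-0.7  -0.56] -0.08
0.8 False [-151.7   14.4    0.6] [ 0.16 -0.18] -0.13
0.92 False [-149.2   19.8    0.5] [-0.21 -0.54] -0.15
1.04 False [-145.5   25.2    0.5] [0.34 0.09] 0.43
1.16 False [-140.6   30.2    0.5] [ 0.06 -0.22] 0.27
1.28 False [-135.3   34.4    0.5] [-0.21 -0.9 ] -0.12
1.4 False [-130.    37.8    0.5] [ 0.19 -0.05] -0.16
1.52 False [-124.5   40.4    0.5] [-0.2   0.97] 0.27
1.64 False [-118.9   42.3    0.5] [1.   0.29] 0.43
1.76 False [-113.4   43.7    0.5] [-1.03 -0.66] 0.3
1.8 False [-111.9   43.8    0.5] [-0.13  0.06] -0.58
1.88 False [-108.3   44.4    0.5] [-1.07 -0.25] 0.01
1.93 False [-106.4   44.3    0.4] [-1.76 -0.77] 0.72
1.98 True [-1.058e+02  4.440e+01 -1.000e-01] [ 0.17 -0.2 ] 0.48
knob [-0.0895  0.0393] 83 clip 1.918 r 0.0471
near edge: slope -0.0 x at y0/.0639/.1278 [-0.0825 -0.0825 -0.0825] res 0.0
ends y at -0.06 -0.03 0.1495
ends y at -0.05 -0.03 0.1495
ends y at -0.04 -0.03 0.1495
t 28.45
```

```bash
python3 - <<'E'
from h import *
import pickle
def chk(im,c):
    g=cv2.cvtColor(im,cv2.COLOR_BGR2GRAY).astype(np.float32)
    def prof(P,z): 
        m=np.array([proj(c,w(*p,z),True) for p in P],np.float32)[None]; return cv2.remap(g,m[...,0],m[...,1],1)[0]
    xs=np.arange(-.175,-.15,.0002)
    print("front",[round(xs[np.argmin(np.gradient(cv2.GaussianBlur(prof([(x,y) for x in xs],.03)[None],(0,0),4)[0]))],4) for y in(.03,.06,.09,.12)])
    xs=np.arange(-.097,-.073,.0002)
    print("near",[round(xs[np.argmax(np.gradient(cv2.GaussianBlur(prof([(x,y) for x in xs],.0444)[None],(0,0),3)[0]))],4) for y in(.012,.06,.075,.09,.105,.12)])
    for y0 in(-.012,.115):
        ys=np.arange(y0,y0+.024,.0002); d=np.gradient(cv2.GaussianBlur(prof([(-.05,y) for y in ys],.0444)[None],(0,0),3)[0]); print("end",round(ys[np.argmax(d if y0<0 else -d)],4))
chk(np.load("w2.npy"),pickle.load(open("w2.pkl","rb")))
chk(camera("wrist"),calibration("wrist"))
E
```

```text
front [np.float64(-0.1618), np.float64(-0.1614), np.float64(-0.1616), np.float64(-0.1618)]
near [np.float64(-0.0902), np.float64(-0.0902), np.float64(-0.0742), np.float64(-0.0878), np.float64(-0.0738), np.float64(-0.0926)]
end -0.006
end 0.1248
front [np.float64(-0.1606), np.float64(-0.1604), np.float64(-0.1604), np.float64(-0.1606)]
near [np.float64(-0.0838), np.float64(-0.0834), np.float64(-0.0834), np.float64(-0.0834), np.float64(-0.0834), np.float64(-0.0832)]
end 0.0008
end 0.1266
```

The carrier crept only about 1.2 mm. The plate is square and the arm is shut (about 1.89 rad once that creep is allowed for). Now the carrier goes home.

```bash
python3 - <<'E'
from h import *
movep(w(-.195,.063,.08+OFF),ORI); print(move_straight(w(-.195,.063,.016+OFF),speed=.08,max_force=5),nst())
r=tip(-.17,.063,.016,speed=.05,max_force=15); print(r,nst())
r=tip(-.06,.063,.016,speed=.05,max_force=20); print(r,nst())
if not r:
    for x in np.arange(-.055,-.037,.002):
        r=tip(x,.063,.016,speed=.02,max_force=16); print(r,nst())
        if r: break
E
```

```text
False (array([-194.6,   62.9,  -20.1]), array([ 0.06, -0.13]), np.float64(-0.0), 30.1333)
False (array([-169.8,   63.2,  -20.6]), array([-0.69,  1.03]), np.float64(-0.44), 30.7833)
False (array([-61.2,  62.7, -20.8]), array([-5.55, -0.26]), np.float64(4.47), 33.1333)
False (array([-55.9,  62.7, -20.8]), array([-5.33, -0.45]), np.float64(2.57), 33.5333)
False (array([-53.8,  62.6, -20.8]), array([-4.64, -0.88]), np.float64(2.34), 33.7833)
False (array([-51.7,  62.6, -20.8]), array([-4.29, -0.76]), np.float64(1.59), 34.0333)
False (array([-49.6,  62.6, -20.8]), array([-4.63, -1.76]), np.float64(0.6), 34.2833)
False (array([-47.6,  62.6, -20.8]), array([-4.41, -1.12]), np.float64(0.93), 34.5333)
False (array([-47.3,  62.6, -21. ]), array([-12.8 ,  -0.45]), np.float64(7.39), 34.7833)
False (array([-47.4,  62.6, -21.2]), array([-23.02,   1.62]), np.float64(13.49), 35.0333)
False (array([-47.6,  62.5, -21.5]), array([-32.54,  -0.04]), np.float64(20.62), 35.2833)
False (array([-47.7,  62.5, -21.8]), array([-41.11,   1.5 ]), np.float64(28.03), 35.5333)
```

The hard stop came at the expected place. I'll retreat and check.

```bash
python3 - <<'E'
from h import *
tip(-.075,.0625,.016,speed=.08); tip(-.11,.0625,.016,speed=.1); tip(-.11,.0625,.11,speed=.15)
movep(w(-.05,.06,.2),ORI) if solve_ik(w(-.05,.06,.2),ORI) else None
c=calibration("wrist"); im=camera("wrist"); g=cv2.cvtColor(im,cv2.COLOR_BGR2GRAY).astype(np.float32); print(nst())
def prof(P,z):
    m=np.array([proj(c,w(*p,z),True) for p in P],np.float32)[None]; return cv2.GaussianBlur(cv2.remap(g,m[...,0],m[...,1],1),(0,0),4)[0]
xs=np.arange(-.055,-.02,.0002); print("front",[xs[np.argmin(np.gradient(prof([(x,y) for x in xs],.03)))].round(4) for y in(.02,.05,.08,.11)])
hsv=cv2.cvtColor(im,cv2.COLOR_BGR2HSV); v,u=np.nonzero(((hsv[...,0]<8)|(hsv[...,0]>172))&(hsv[...,1]>150)&(hsv[...,2]>50))
P=np.array([(onz(c,a,b,.0515,True)[:2]-T)@RN for a,b in zip(u,v)]); P=P[(P[:,0]>-.06)&(P[:,0]<.06)&(P[:,1]>-.02)&(P[:,1]<.07)]
print("knob",len(P),P.mean(0) if len(P) else None, "expected", [-.0915+.125,.0388])
E
```

```text
Traceback (most recent call last):
ValueError: The truth value of an array with more than one element is ambiguous. Use a.any() or a.all()
```

```bash
python3 - <<'E'
from h import *
np.set_printoptions(precision=4,suppress=True)
movep([0.33,-0.45,0.22],[180,0,14])
for n in("scene","side"):
    c=calibration(n); im=camera(n); hsv=cv2.cvtColor(im,cv2.COLOR_BGR2HSV)
    e=proj(c,w(-.0915+.125,.0388,.046)); 
    m=((hsv[...,0]<8)|(hsv[...,0]>170))&(hsv[...,1]>120)&(hsv[...,2]>40); v,u=np.nonzero(m); k=np.hypot(u-e[0],v-e[1])<25
    print(n,"expected",e,"red",k.sum(),(u[k].mean(),v[k].mean()) if k.any() else None)
    g=cv2.cvtColor(im,cv2.COLOR_BGR2GRAY)
    q=lambda x,y,z:g[tuple(int(round(a)) for a in proj(c,w(x,y,z))[::-1])]
    print(" along x past front (y=.06,z=.03):",[int(q(x,.06,.03)) for x in np.arange(-.07,.02,.006)])
    # change elsewhere
    d=cv2.absdiff(im,cv2.imread(f"pics/{n}0.png")).max(2)>60
    a=cv2.connectedComponentsWithStats(cv2.morphologyEx(d.astype(np.uint8),cv2.MORPH_OPEN,np.ones((3,3))))
    print(" changes",[list(s) for s in a[2][1:] if s[4]>15])
print(nst())
E
```

```text
scene expected [388.2405 198.3057] red 7 (np.float64(388.42857142857144), np.float64(198.28571428571428))
 along x past front (y=.06,z=.03): [147, 84, 39, 37, 40, 53, 63, 66, 65, 65, 66, 66, 66, 67, 67, 67]
 changes [[np.int32(388), np.int32(0), np.int32(174), np.int32(38), np.int32(1062)], [np.int32(308), np.int32(30), np.int32(6), np.int32(6), np.int32(29)], [np.int32(583), np.int32(41), np.int32(11), np.int32(6), np.int32(42)], [np.int32(258), np.int32(42), np.int32(11), np.int32(6), np.int32(46)], [np.int32(601), np.int32(42), np.int32(39), np.int32(11), np.int32(243)], [np.int32(288), np.int32(78), np.int32(13), np.int32(11), np.int32(89)], [np.int32(586), np.int32(79), np.int32(26), np.int32(14), np.int32(299)], [np.int32(611), np.int32(79), np.int32(29), np.int32(15), np.int32(323)], [np.int32(250), np.int32(101), np.int32(41), np.int32(143), np.int32(2287)], [np.int32(592), np.int32(101), np.int32(9), np.int32(6), np.int32(38)], [np.int32(572), np.int32(122), np.int32(11), np.int32(13), np.int32(97)], [np.int32(634), np.int32(123), np.int32(5), np.int32(4), np.int32(18)], [np
[... 1890 characters left out ...]
nt32(5), np.int32(5), np.int32(25)], [np.int32(512), np.int32(14), np.int32(8), np.int32(13), np.int32(90)], [np.int32(412), np.int32(20), np.int32(10), np.int32(4), np.int32(37)], [np.int32(431), np.int32(22), np.int32(7), np.int32(4), np.int32(27)], [np.int32(400), np.int32(27), np.int32(43), np.int32(47), np.int32(1315)], [np.int32(507), np.int32(46), np.int32(8), np.int32(5), np.int32(36)], [np.int32(500), np.int32(98), np.int32(3), np.int32(8), np.int32(24)], [np.int32(307), np.int32(161), np.int32(39), np.int32(29), np.int32(518)], [np.int32(297), np.int32(166), np.int32(9), np.int32(15), np.int32(72)]]
(array([-420.9, -278.7,  219.7]), array([-0.35, -0.1 ]), np.float64(-1.04), 39.275)
```

The knob shows in the scene view at (388.4,198.3), within a pixel of where a shut arm on a fully home carrier should put it. In the side view only the robot and the carrier have changed. Handing in.

```bash
python3 -c "
from station import *
print(job_done())"
```

```text
the job is handed in; nothing more can be done
None
```

The job is handed in at about 39 s: the plate is straight against the rear stops, the arm is shut on it and the carrier is fully home; the carrier crept about 1 mm inwards while the arm was being shut, and the last push peaked at about 50 N at the fingertips before I backed off.

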